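# Vent the sample vessel and take off its sight-port cap

### The arm

A 7-joint arm with a two-finger parallel gripper is mounted at the origin on a cart in front of the work surface, level with it; the furniture and walls round the work are solid. World frame = base frame: x ahead of the robot, y to its left, z up, the work surface at z = 0. Lengths are in m, angles in rad, forces in N, time in s.
With the tool pointing down it reaches from about 0.4 to 0.85 m from the base axis. Payload 10.4 kg.
Tool frame: the origin (TCP) lies between the finger pads; the fingertips stand 25 mm ahead of it and the grasp point (between the pads) lies 6 mm ahead of it; x points along the fingers, y is the direction in which the jaws open and shut, and the axes are right-handed (so a half turn about x gives the same grasp; the last joint's range is limited). The gripper opens to 87 mm and grips with 3 to 60 N. Pads are 19 mm wide; open, the fingers measure 117 mm over their backs; the gripper's body (75 mm by 190 mm) begins 51 mm behind the grasp point.
Start: joints at [1.191, 0.332, -0.065, 1.46, 0.022, 1.35, -0.088], TCP at [0.218, -0.586, 0.248] pointing down, gripper open.
Joint ranges: [-2.6, 2.6], [-0.5, 2.12], [-1.47, 1.34], [0.16, 2.42], [-1.27, 4.41], [0.06, 2.06], [-2.6, 2.6]. Speed limits (rad/s): [2.22, 2.22, 2.79, 2.79, 3.14, 3.14, 3.14].

### API

Orientations are given as a unit quaternion [x, y, z, w].
In Python, from bench import r gives the robot as it stands.
- The arm moves only by the shell command python3 -m pendant 'ROWS' [FORCE]. ROWS is JSON, a list of rows, each an object with "translation": the shift along the world's x, y, z in cm, a list of three; "angular": the turn, a rotation vector about the world's x, y, z in degrees, a list of three; "hand": the opening, from -1 (shut) to 1 (fully open). In form: [{"translation": [dx, dy, dz], "angular": [wx, wy, wz], "hand": hand}, ...]. A call has 1 to 20 rows; each row shifts and turns the commanded pose from where the row before left it; what a row does not reach is not made up. A row lasts 1/10 s, in which the tool goes at most 50 mm and 8.59 degrees, less where a joint would pass 70% of its speed; a pose out of reach is approached as far as the arm can. A call is refused whole if a number of a shift passes 5 or a number of a turn 8.59, either way. A call with a gripper value outside its range is refused whole. The fingers move at their own pace and stop on an object; FORCE is the grip in N (left out, the last holds). Time passes only in rows, so rows that do not move let the fingers close. It gives the time, the measured TCP pose, the force and the opening at its end, in the units of the state.
- r.read_state(): the state, without advancing time (a new reading comes with each control period).
- r.camera(name): name is "side" or "top"; returns the picture (384x512x3 uint8, red, green, blue); there is no depth.
- r.camera_info(name): a dict with "fx", "fy", "cx", "cy" (pixels), "rvec" (rotation vector, rad) and "tvec" (3), from world to camera coordinates, as OpenCV has them. Camera axes: x right, y down, z forward; pixel columns grow to the right and rows downward; lengths in m; the calibration is good to about 2 mm. A picture is of the moment at which its call begins. camera_info takes no time and is no camera call.
- r.close_job(): hands the job in, once; it reports no verdict.
Trained networks look in the newest picture that a camera, given by its name, has taken for a name from the list of things; names that differ only in an ending like _2 or _b are one class to them, and where a whole thing is asked for, a point or a joint stands for the part that bears it (a point fixed in the world has none). Each returns a list of dicts, best first, with "confidence" (0 to 1); they miss things now and then, are a little off and sometimes report something else, mostly with a low value. They report only what shows in the picture. A call takes as long as a camera call. They do not tell look-alikes from the thing itself.
- r.find_in(camera, name): "point" ([row, column] in pixels, amid what is visible of it).
- r.mark_of(camera, name): "point" ([row, column] in pixels: a listed point, or the origin of a listed thing).
The state is a dict: "time": time; "joint_positions": joint angles; "joint_vel": joint speeds; "joint_torque": joint torques, N m; "ee_pos": TCP position; "eef_rot": TCP orientation; "ft_force": force on the tool from outside, world axes, zero at the start; "torque": the same for the moment, N m; "width": finger opening in m.
Only numpy, scipy, OpenCV 4.12 (cv2) and the standard library are available. Lean on these libraries where they do the work, as an engineer would, in place of code of your own. Each camera call takes 0.05 s, during which the arm holds its last target.

### The job

Open the vent of the sample vessel first: swing its vent lever clockwise all the way to the stop. Then unscrew the knurled cap from the sight port (anticlockwise, letting go and taking a fresh grip as often as needed), lift it clear and set it down gently, not dropped, on the floor of the open white tub, the right way up. Leave the vent open and do not push the other things on the bench about.

Things in the scene. Friction and masses are not known exactly. Their poses are not given: they have to be found in the camera images.
- vessel: Fixed metal sample vessel, a flat block 115 (x) x 240 (y) x 55 mm high with a bright top plate; origin at the centre of its underside, z up, its front is -x. On its top, 58 mm to -y of the centre, stands the sight port with the cap; 62 mm to +y of the centre, the vent valve.
- port (a point): Centre of the top of the sight-port neck, 82 mm above the bench, vessel's axes; the vertical screw axis goes through it. Neck 36 mm in diameter, 27 mm high. Right-hand thread: anticlockwise seen from above raises the cap 21 mm per turn (3.3 mm per rad). It is free after 3.4 to 3.8 rad of its own turn (12 mm up); before that a straight pull jams. About 1 mm of play; it stays where it is left.
- cap_mid (a point): Centre (half-way up) of the round grey screw cap: 52 mm in diameter (54 over the knurls), 34 mm high, 70 g, top 10 mm solid, open below, lugs inside; z is its axis, up, x along the white mark on top. Screwed home it lies 7 mm below port (75 mm above the bench); the rim is then 3 mm and the top 37 mm above the vessel's top plate.
- cap: The same cap; origin at the centre of its open lower rim, 17 mm below cap_mid.
- vent_lever (a joint): Angle of the vent lever in rad: 0 = shut (lever points to the vessel's front, -x), grows clockwise seen from above, 1.57 = fully open at the stop (lever points to the vessel's +y, away from the cap). It starts between 0 and 0.25, needs about 1.5 N at the knob and stays where it is left.
- vent_knob (a point): Point on the axis of the upright black knob at the end of the vent lever, 11 mm below the knob's top and 38 mm above the vessel's top plate (93 mm above the bench). The knob is a post 13 mm in diameter and 32 mm tall above the lever's bar, whose top is 16 mm above the plate.
- vent_axis (a point): Point on the vertical axis of the vent lever, at the height of vent_knob; the knob circles it at a radius of 48 mm.
- tub: Loose open white tub, 196 x 197 x 62 mm, 0.35 kg; origin at the centre of its underside, z up. Its floor is 4 mm above the bench; clear inside x from -88 to 88 and y from -82 to 80 mm, and the rim is 62 mm above the bench.
- dish: Bystander: round clear covered dish, 60 x 60 x 16 mm, origin under its centre.
- eyeglass: Bystander: black standing loupe, 36 x 36 x 34 mm, origin under its centre.
- gelbox: Bystander: flat sample box with a clear lid, 54 x 52 x 16 mm, origin under its centre.
- tweezers: Bystander: tweezers lying on the bench, 11 x 160 x 13 mm, origin under the centre.
Mind the look-alikes: they are no part of the job. What is shaped like the cap but orange or red is not meant.

How it is judged:
By the outcome, as a careful person would: the job done as asked, in the order asked, and still so for the second after the job is handed in, with the robot touching nothing.
It also fails if it takes over 70 s, if anything falls off the work surface, if the arm or the gripper's body presses on something with over 40 N, if the wrist force passes 120 N, or if a joint passes its speed limit or range.

## Working session

There is one attempt and no reset: what is moved stays moved. The work goes in short steps, Python scripts to look and compute and a shell command to move; the robot and the scene stay as the last step left them, time stands still between calls to the robot, and variables do not carry over. Pictures are saved under pics/ and viewed, and the job is handed in when it is done.

```bash
ls; mkdir -p pics; python3 - <<'E'
from bench import r
import cv2
s=r.read_state(); print({k:s[k] for k in ('time','ee_pos','eef_rot','width','ft_force')})
for n in('top','side'):
    im=r.camera(n); cv2.imwrite(f'pics/{n}0.png',im[:,:,::-1]); print(r.camera_info(n))
    for t in('port','cap_mid','cap','vent_knob','vent_axis','vent_lever','tub','vessel'):
        print(n,t,[(d['point'],round(d['confidence'],2)) for d in r.mark_of(n,t)][:4])
E
```

```text
pics
{'time': 0.0, 'ee_pos': array([ 0.21818992, -0.58529855,  0.24672852]), 'eef_rot': array([-0.69577338, -0.12599368,  0.69599092, -0.12498657]), 'width': 0.08710252284264343, 'ft_force': array([ 0.22794551, -0.64059318,  0.0649079 ])}
{'fx': 463.3280745584863, 'fy': 463.3280745584863, 'cx': 255.2476763127323, 'cy': 200.56944541676984, 'rvec': array([ 2.07443391, -2.14227323,  0.16693975]), 'tvec': array([0.00987009, 0.59542179, 1.06357391])}
top port []
top cap_mid [([200.8, 237.0], 0.97), ([115.2, 234.4], 0.76), ([262.2, 219.5], 0.64), ([218.1, 310.2], 0.36)]
top cap [([115.5, 233.8], 0.77), ([198.9, 236.7], 0.75), ([259.1, 223.3], 0.55)]
top vent_knob [([228.1, 186.0], 0.73)]
top vent_axis [([207.5, 187.0], 0.86)]Traceback (most recent call last):
  File "<stdin>", line 7, in <module>
ValueError: it knows: cap, cap_mid, dish, eyeglass, gelbox, port, tub, tweezers, vent_axis, vent_knob, vessel
```

```bash
python3 - <<'E'
from bench import r
import cv2
for n in('top','side'):
    im=r.camera(n); cv2.imwrite(f'pics/{n}1.png',im[:,:,::-1]); 
    if n=='side': print(r.camera_info(n))
    for t in('port','cap_mid','vent_knob','vent_axis','tub','vessel')[0 if n=='side' else 4:]:
        print(n,t,[([round(x) for x in d['point']],round(d['confidence'],2)) for d in r.mark_of(n,t)][:4])
E
```

```text
top tub [([218, 313], 0.66)]
top vessel [([209, 217], 0.55)]
{'fx': 386.93888023271955, 'fy': 386.93888023271955, 'cx': 253.03205207469838, 'cy': 193.12841144066437, 'rvec': array([ 2.17286057, -0.09050314,  0.03864285]), 'tvec': array([-0.58534298,  0.07437105,  0.87949209])}
side port [([175, 255], 0.76)]
side cap_mid [([178, 258], 0.92), ([194, 351], 0.84), ([192, 198], 0.82)]
side vent_knob [([146, 229], 0.71)]
side vent_axis [([148, 247], 0.84)]
side tub [([259, 247], 0.6), ([255, 336], 0.23)]
side vessel [([191, 251], 0.83)]
```

View pics/top0.png

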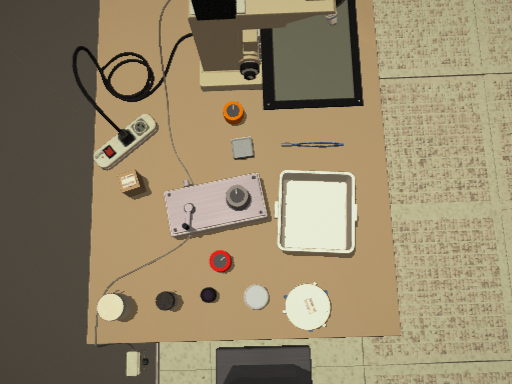

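View pics/side1.png

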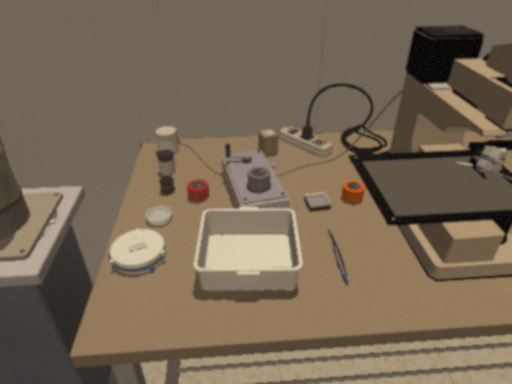

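The pictures show a grey cap on the vessel at top (197,237) / side (178,258). Two look-alikes stand loose on the bench: orange at top (112,233) / side (192,352), and red at top (261,220) / side (190,198). I choose the grey one on the vessel. The vent knob is at top (227,186) / side (148,228), and the tub is at top (212,316).

```bash
cat > h.py <<'E'
import numpy as np, cv2
from bench import r
def cam(n):
    i=r.camera_info(n); R,_=cv2.Rodrigues(np.array(i['rvec'])); K=np.array([[i['fx'],0,i['cx']],[0,i['fy'],i['cy']],[0,0,1]])
    return K,R,np.array(i['tvec'])
def ray(n,p):
    K,R,t=cam(n); d=R.T@np.linalg.solve(K,[p[1],p[0],1.]); return -R.T@t,d
def atz(n,p,z):
    c,d=ray(n,p); return c+d*(z-c[2])/d[2]
def tri(pt,ps):
    P=[k@np.c_[R,t] for k,R,t in (cam('top'),cam('side'))]
    X=cv2.triangulatePoints(P[0],P[1],np.array(pt[::-1],float),np.array(ps[::-1],float)); return (X[:3]/X[3]).ravel()
def proj(n,X):
    K,R,t=cam(n); p=K@(R@np.array(X)+t); return [p[1]/p[2],p[0]/p[2]]
E
python3 - <<'E'
from h import *
np.set_printoptions(precision=4,suppress=True)
print('cap',atz('top',(200.8,237),.075),atz('side',(178,258),.075),tri((200.8,237),(178,258)))
print('knob',atz('top',(228.1,186),.093),atz('side',(146,229),.093),tri((228.1,186),(146,229)))
print('axis',atz('top',(207.5,187),.093),atz('side',(148,247),.093))
print('tub',atz('top',(218,313),.0),atz('side',(259,247),0))
print('vessel',atz('top',(209,217),.0),atz('side',(191,251),0))
print('cams',ray('top',(0,0))[0],ray('side',(0,0))[0])
im=cv2.imread('pics/top0.png')[160:250,150:290]; cv2.imwrite('pics/c0.png',cv2.resize(im,None,fx=5,fy=5,interpolation=cv2.INTER_CUBIC))
im=cv2.imread('pics/side1.png')[130:220,200:320]; cv2.imwrite('pics/c1.png',cv2.resize(im,None,fx=5,fy=5,interpolation=cv2.INTER_CUBIC))
E
```

```text
cap [0.5928 0.0336 0.075 ] [0.6018 0.0307 0.075 ] [0.5971 0.034  0.0718]
knob [0.5291 0.1524 0.093 ] [0.5389 0.1618 0.093 ] [0.5328 0.1521 0.0969]
axis [0.5776 0.15   0.093 ] [0.5842 0.1467 0.093 ]
tub [ 0.5565 -0.1515  0.    ] [ 0.5625 -0.1556  0.    ]
vessel [0.5879 0.09   0.    ] [0.5891 0.0885 0.    ]
cams [ 0.3851 -0.04    1.1558] [ 0.5326 -0.7266  0.5567]
```

View pics/c0.png

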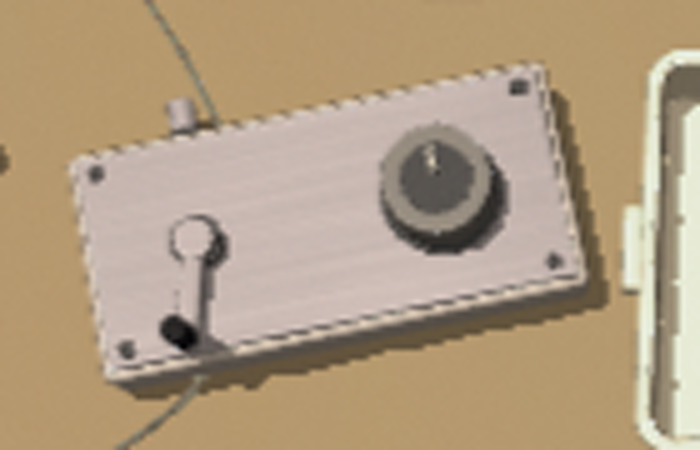

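View pics/c1.png

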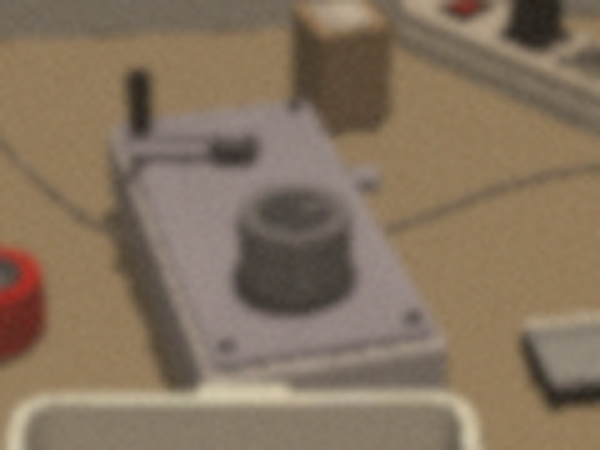

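The crops confirm a grey cap with a white mark on the vessel's right end. The vent lever's black knob is at the front-left, with the lever nearly pointing to the front. Next I fit the vessel pose from its plate corners.

```bash
python3 - <<'E'
from h import *
np.set_printoptions(precision=4,suppress=True)
f=lambda x,y:(160+y/5-.4,150+x/5-.4)
C=np.array([atz('top',f(*p),.055) for p in [(75,160),(543,65),(583,280),(108,375)]])
m=C.mean(0); print(C,m, [np.linalg.norm(C[i]-C[(i+1)%4]) for i in range(4)])
d1=C[0]-C[1]+C[3]-C[2]; print('yaw',a:=np.degrees(np.arctan2(-d1[0],d1[1])))
a=np.radians(a);R=np.array([[np.cos(a),-np.sin(a)],[np.sin(a),np.cos(a)]])
print('port pred',m[:2]+R@[0,-.058],'axis pred',m[:2]+R@[0,.062])
print('cap top',atz('top',f(437,178),.092),'left/right',atz('top',f(379,180),.085),atz('top',f(495,180),.085))
g=lambda x,y:(130+y/5-.4,200+x/5-.4)
print('side captop',atz('side',g(296,212),.092))
print('knobtop top',atz('top',f(178,330),.098), 'pivot', atz('top',f(195,238),.075))
print('side knob',atz('side',g(138,72),.104),tri(f(175,325),g(138,85)))
im=r.camera('top')
q=atz('top',(218,313),.0)
E
python3 - <<'E'
import cv2
im=cv2.imread('pics/top0.png')[160:265,265:370]; cv2.imwrite('pics/c2.png',cv2.resize(im,None,fx=5,fy=5,interpolation=cv2.INTER_CUBIC))
E
```

```text
[[ 0.6258  0.2117  0.055 ]
 [ 0.6651 -0.0185  0.055 ]
 [ 0.558  -0.0345  0.055 ]
 [ 0.5197  0.195   0.055 ]] [0.5921 0.0884 0.055 ] [np.float64(0.23356016848391775), np.float64(0.10827181620267003), np.float64(0.2326456869377184), np.float64(0.10748066098614642)]
yaw 9.575462080176374
port pred [0.6018 0.0312] axis pred [0.5818 0.1496]
cap top [0.6029 0.0322 0.092 ] left/right [0.6044 0.0601 0.085 ] [0.6024 0.0053 0.085 ]
side captop [0.6035 0.0295 0.092 ]
knobtop top [0.5343 0.1533 0.098 ] pivot [0.5814 0.1493 0.075 ]
side knob [0.5345 0.152  0.104 ] [0.5359 0.155  0.0954]
```

View pics/c2.png

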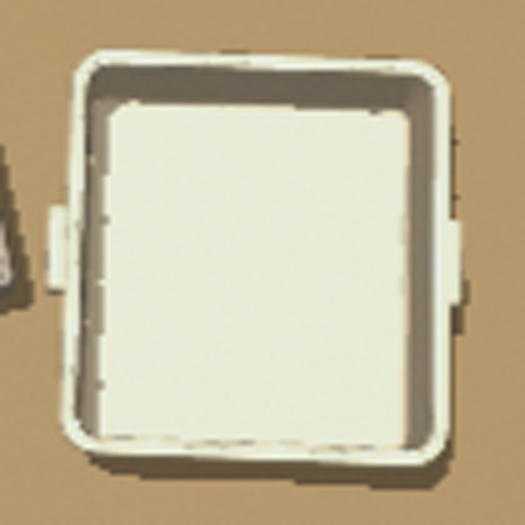

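```bash
python3 - <<'E'
from h import *
from scipy.spatial.transform import Rotation as Ro
np.set_printoptions(precision=4,suppress=True)
s=r.read_state(); M=Ro.from_quat(s['eef_rot']).as_matrix(); print(M, 'jaw yaw',np.degrees(np.arctan2(M[1,1],M[0,1])))
print('stage corner',tri((108,262),(216,404)), 'base corner z0',atz('top',(88,200),.05))
g=lambda x,y:(160+y/5-.4,265+x/5-.4)
C=np.array([atz('top',g(*p),.062) for p in [(78,52),(450,68),(445,465),(62,450)]]); print('tub rim',C,C.mean(0),[np.linalg.norm(C[i]-C[(i+1)%4]) for i in range(4)])
C=np.array([atz('top',g(*p),.004) for p in [(107,105),(408,110),(403,447),(95,437)]]); print('floor',C,C.mean(0))
th=np.radians(np.linspace(175.7,99.6,9)); print(np.c_[.5817+.048*np.cos(th),.1495+.048*np.sin(th)])
E
```

```text
[[ 0.0001  0.3492 -0.937 ]
 [-0.0002 -0.937  -0.3492]
 [-1.      0.0002 -0.    ]] jaw yaw -69.55981046767708
stage corner [ 0.8964 -0.04   -0.0164] base corner z0 [0.8948 0.1238 0.05  ]
tub rim [[ 0.6678 -0.0723  0.062 ]
 [ 0.6531 -0.2512  0.062 ]
 [ 0.4624 -0.2358  0.062 ]
 [ 0.4751 -0.0572  0.062 ]] [ 0.5646 -0.1541  0.062 ] [np.float64(0.1795407576454606), np.float64(0.19126097596846386), np.float64(0.17897775390564621), np.float64(0.19326204190139687)]
floor [[ 0.6544 -0.0877  0.004 ]
 [ 0.6462 -0.2398  0.004 ]
 [ 0.476  -0.2262  0.004 ]
 [ 0.4858 -0.0747  0.004 ]] [ 0.5656 -0.1571  0.004 ]
[[0.5338 0.1531]
 [0.5351 0.161 ]
 [0.5376 0.1685]
 [0.5414 0.1755]
 [0.5462 0.1818]
 [0.5521 0.1873]
 [0.5587 0.1916]
 [0.566  0.1949]
 [0.5737 0.1968]]
```

```bash
python3 -m pendant '[{"translation":[3,4,0],"angular":[0,0,8],"hand":1},{"translation":[3,4,0],"angular":[0,0,8],"hand":1},{"translation":[3,4,0],"angular":[0,0,8],"hand":1},{"translation":[3,4,0],"angular":[0,0,8],"hand":1},{"translation":[3,4,0],"angular":[0,0,8],"hand":1},{"translation":[3,4,0],"angular":[0,0,8],"hand":1},{"translation":[3,4,0],"angular":[0,0,8],"hand":1},{"translation":[3,4,0],"angular":[0,0,8],"hand":1},{"translation":[1,4,0],"angular":[0,0,8],"hand":1},{"translation":[1,4,0],"angular":[0,0,8],"hand":1},{"translation":[1,4,0],"angular":[0,0,8],"hand":1},{"translation":[1,4,0],"angular":[0,0,8],"hand":1},{"translation":[1,4,0],"angular":[0,0,8],"hand":1},{"translation":[1,4,0],"angular":[0,0,8],"hand":1},{"translation":[1,4,0],"angular":[0,0,8],"hand":1},{"translation":[0.5,4,0],"angular":[0,0,8],"hand":1},{"translation":[0,4,0],"angular":[0,0,8],"hand":1},{"translation":[0,4,0],"angular":[0,0,8],"hand":1},{"translation":[0,0,0],"angular":[0,0,4],"hand":1},{"translation":[0,0,0],"angular":[0,0,0],"hand":1}]' 10
cat >> h.py <<'E'
def st():
    from scipy.spatial.transform import Rotation as Ro
    s=r.read_state(); M=Ro.from_quat(s['eef_rot']).as_matrix()
    print('t %.2f pos %s yaw %.1f down %s F %s w %.4f q %s'%(s['time'],np.round(s['ee_pos'],4),np.degrees(np.arctan2(M[1,1],M[0,1])),np.round(M[:,0],3),np.round(s['ft_force'],1),s['width'],np.round(s['joint_positions'],2)))
E
python3 -c "from h import *;st()"
```

```text
time: 2.85
ee_pos: [0.5331, 0.1355, 0.2476]
eef_rot: [0.07, 0.704, -0.07, 0.704]
ft_force: [0.7, -1.5, -0.3]
width: 0.0869
t 2.85 pos [0.5331 0.1355 0.2476] yaw 78.6 down [-0.  0. -1.] F [ 0.7 -1.5 -0.3] w 0.0869 q [ 0.41  0.27 -0.86  1.63  0.21  1.34  0.88]
```

```bash
python3 -m pendant '[{"translation":[0.1,1.7,0],"angular":[0,0,0],"hand":1},{"translation":[0,0,-4],"angular":[0,0,0],"hand":1},{"translation":[0,0,-4],"angular":[0,0,0],"hand":1},{"translation":[0,0,-4],"angular":[0,0,0],"hand":0.2},{"translation":[0,0,-2.5],"angular":[0,0,0],"hand":0.2},{"translation":[0,0,0],"angular":[0,0,0],"hand":0.2}]' 8
python3 - <<'E'
from h import *
st()
for n in('top','side'): cv2.imwrite(f'pics/{n}2.png',r.camera(n)[:,:,::-1])
a=cv2.imread('pics/top2.png')[150:290,130:290];b=cv2.imread('pics/side2.png')[90:230,170:330]
cv2.imwrite('pics/m2.png',cv2.resize(np.hstack([a,b]),None,fx=2.5,fy=2.5,interpolation=cv2.INTER_CUBIC))
E
```

```text
time: 3.45
ee_pos: [0.5326, 0.1491, 0.0993]
eef_rot: [0.072, 0.705, -0.073, 0.701]
ft_force: [-0.7, 0.5, 0.2]
width: 0.0702
t 3.45 pos [0.5326 0.1491 0.0993] yaw 78.2 down [-0.006 -0.002 -1.   ] F [-0.7  0.5  0.2] w 0.0702 q [ 0.32  0.43 -0.81  1.78  0.35  1.08  0.75]
```

View pics/m2.png

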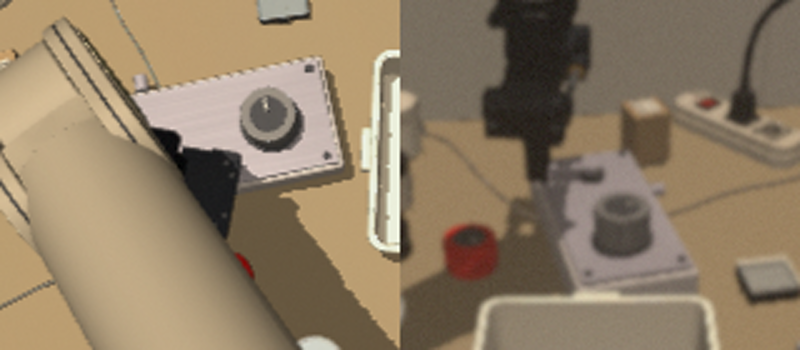

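The fingers straddle the knob in the side view at about (148,228), clear of the plate and cap. Next I close the grip.

```bash
python3 -m pendant '[{"translation":[0.1,0.2,0.2],"angular":[0,0,0],"hand":-0.4},{"translation":[0,0,0],"angular":[0,0,0],"hand":-1},{"translation":[0,0,0],"angular":[0,0,0],"hand":-1},{"translation":[0,0,0],"angular":[0,0,0],"hand":-1},{"translation":[0,0,0],"angular":[0,0,0],"hand":-1},{"translation":[0,0,0],"angular":[0,0,0],"hand":-1},{"translation":[0,0,0],"angular":[0,0,0],"hand":-1}]' 8
python3 -c "from h import *;st()"
```

```text
time: 4.25
ee_pos: [0.5354, 0.1534, 0.1046]
eef_rot: [0.071, 0.703, -0.071, 0.704]
ft_force: [0.6, 0.6, 0.1]
width: 0.0126
t 4.25 pos [0.5354 0.1534 0.1046] yaw 78.4 down [ 0.  0. -1.] F [0.6 0.6 0.1] w 0.0126 q [ 0.31  0.43 -0.81  1.77  0.35  1.09  0.75]
```

```bash
python3 -m pendant '[{"translation":[0.05,0.4,0],"angular":[0,0,-4.2],"hand":-1},{"translation":[0.08,0.39,0],"angular":[0,0,-4.2],"hand":-1},{"translation":[0.11,0.38,0],"angular":[0,0,-4.2],"hand":-1},{"translation":[0.14,0.37,0],"angular":[0,0,-4.2],"hand":-1},{"translation":[0.17,0.36,0],"angular":[0,0,-4.2],"hand":-1},{"translation":[0.2,0.34,0],"angular":[0,0,-4.2],"hand":-1},{"translation":[0.23,0.32,0],"angular":[0,0,-4.2],"hand":-1},{"translation":[0.25,0.31,0],"angular":[0,0,-4.2],"hand":-1},{"translation":[0.28,0.29,0],"angular":[0,0,-4.2],"hand":-1},{"translation":[0.31,0.26,0],"angular":[0,0,-4.2],"hand":-1},{"translation":[0.33,0.23,0],"angular":[0,0,-4.2],"hand":-1},{"translation":[0.34,0.2,0],"angular":[0,0,-4.2],"hand":-1},{"translation":[0.36,0.17,0],"angular":[0,0,-4.2],"hand":-1},{"translation":[0.37,0.15,0],"angular":[0,0,-4.2],"hand":-1},{"translation":[0.38,0.11,0],"angular":[0,0,-4.2],"hand":-1},{"translation":[0.39,0.08,0],"angular":[0,0,-4.2],"hand":-1},{"translation":[0,0,0],"angular":[0,0,0],"hand":-1}]' 8
python3 -c "from h import *;st()"
```

```text
time: 5.95
ee_pos: [0.5741, 0.1978, 0.1044]
eef_rot: [0.449, 0.547, -0.45, 0.545]
ft_force: [-5.3, 0.9, 3.5]
width: 0.0125
t 5.95 pos [0.5741 0.1978 0.1044] yaw 11.1 down [-0.002  0.    -1.   ] F [-5.3  0.9  3.5] w 0.0125 q [ 0.05  0.48 -0.58  1.64  0.28  1.11 -0.41]
```

```bash
python3 -m pendant '[{"translation":[0.2,0.03,0],"angular":[0,0,0],"hand":-1},{"translation":[0.2,0.03,0],"angular":[0,0,0],"hand":-1},{"translation":[0,0,0],"angular":[0,0,0],"hand":-1},{"translation":[0,0,0],"angular":[0,0,0],"hand":-1}]' 8
python3 -c "from h import *;st()"
```

```text
time: 6.35
ee_pos: [0.5759, 0.1983, 0.1042]
eef_rot: [0.446, 0.549, -0.45, 0.545]
ft_force: [-16.0, -1.2, 10.8]
width: 0.0153
t 6.35 pos [0.5759 0.1983 0.1042] yaw 11.3 down [-0.007 -0.001 -1.   ] F [-16.   -1.2  10.8] w 0.0153 q [ 0.05  0.48 -0.58  1.63  0.28  1.12 -0.41]
```

The wrist force jumped to 16 N with no further travel, so the lever is at its stop. Next I relax, release, rise and look.

```bash
python3 -m pendant '[{"translation":[-0.2,0,0],"angular":[0,0,0],"hand":-0.5},{"translation":[0,0,0],"angular":[0,0,0],"hand":-0.3},{"translation":[0,0,0],"angular":[0,0,0],"hand":-0.3},{"translation":[0,0,2],"angular":[0,0,0],"hand":-0.3},{"translation":[0,0,4],"angular":[0,0,0],"hand":0},{"translation":[0,0,4],"angular":[0,0,0],"hand":1},{"translation":[0.5,-4,0],"angular":[0,0,0],"hand":1},{"translation":[0.5,-4,0],"angular":[0,0,0],"hand":1},{"translation":[0.5,-4,0],"angular":[0,0,0],"hand":1},{"translation":[0.5,-4,0],"angular":[0,0,0],"hand":1},{"translation":[0,0,0],"angular":[0,0,0],"hand":1}]' 8
python3 - <<'E'
from h import *
st()
for n in('top','side'): cv2.imwrite(f'pics/{n}3.png',r.camera(n)[:,:,::-1]); print(n,[r.mark_of(n,k)[:2] for k in('vent_knob','vent_axis')])
a=cv2.imread('pics/top3.png')[150:290,130:290];b=cv2.imread('pics/side3.png')[90:230,170:330]
cv2.imwrite('pics/m3.png',cv2.resize(np.hstack([a,b]),None,fx=2.5,fy=2.5,interpolation=cv2.INTER_CUBIC))
E
```

```text
time: 7.45
ee_pos: [0.5982, 0.0297, 0.2042]
eef_rot: [0.45, 0.544, -0.452, 0.545]
ft_force: [0.3, -0.1, -0.5]
width: 0.0784
t 7.45 pos [0.5982 0.0297 0.2042] yaw 10.7 down [ 0.    -0.003 -1.   ] F [ 0.3 -0.1 -0.5] w 0.0784 q [ 0.3   0.35 -0.54  1.57  0.19  1.27 -0.07]
top [[{'point': [211.5, 168.7], 'confidence': 0.53}], [{'point': [207.4, 187.7], 'confidence': 0.75}]]
side [[{'point': [138.6, 243.5], 'confidence': 0.56}], [{'point': [146.7, 249.5], 'confidence': 0.82}]]
```

View pics/m3.png

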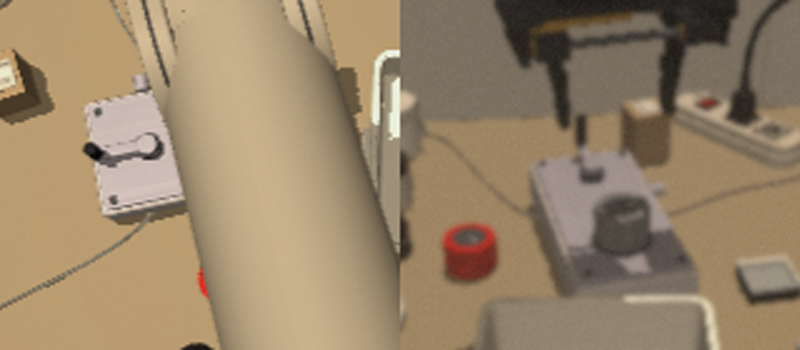

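The vent lever now points along vessel +y, with the knob at top (211,168). Next I centre over the cap and pre-turn clockwise, so that one grip can do most of the unscrewing.

```bash
python3 -m pendant '[{"translation":[0.4,0.1,0],"angular":[0,0,-8.4],"hand":1},{"translation":[0,0,0],"angular":[0,0,-8.4],"hand":1},{"translation":[0,0,0],"angular":[0,0,-8.4],"hand":1},{"translation":[0,0,0],"angular":[0,0,-8.4],"hand":1},{"translation":[0,0,0],"angular":[0,0,-8.4],"hand":1},{"translation":[0,0,0],"angular":[0,0,-8.4],"hand":1},{"translation":[0,0,0],"angular":[0,0,-8.4],"hand":1},{"translation":[0,0,0],"angular":[0,0,-8.4],"hand":1},{"translation":[0,0,0],"angular":[0,0,-8.4],"hand":1},{"translation":[0,0,0],"angular":[0,0,-8.4],"hand":1},{"translation":[0,0,0],"angular":[0,0,-8.4],"hand":1},{"translation":[0,0,0],"angular":[0,0,-8.4],"hand":1},{"translation":[0,0,0],"angular":[0,0,-8.4],"hand":1},{"translation":[0,0,0],"angular":[0,0,0],"hand":1}]' 30
python3 - <<'E'
from h import *
st()
print('knob',atz('top',(211.5,168.7),.093),atz('side',(138.6,243.5),.093))
E
```

```text
time: 9.15
ee_pos: [0.6011, 0.0398, 0.2046]
eef_rot: [0.705, -0.049, -0.705, -0.049]
ft_force: [-0.4, 0.6, 0.5]
width: 0.0872
t 9.15 pos [0.6011 0.0398 0.2046] yaw -98.0 down [ 0.  0. -1.] F [-0.4  0.6  0.5] w 0.0872 q [ 0.08  0.32 -0.27  1.57  0.09  1.26 -1.92]
knob [0.56954816 0.19301849 0.093     ] [0.57848409 0.20036819 0.093     ]
```

```bash
python3 -m pendant '[{"translation":[0.1,-0.85,0],"angular":[0,0,0],"hand":1},{"translation":[0,0,-4],"angular":[0,0,0],"hand":1},{"translation":[0,0,-3],"angular":[0,0,0],"hand":1},{"translation":[0,0,0],"angular":[0,0,0],"hand":1},{"translation":[0,0,0],"angular":[0,0,0],"hand":1}]' 30
python3 - <<'E'
from h import *
st()
for n in('top','side'): cv2.imwrite(f'pics/{n}4.png',r.camera(n)[:,:,::-1])
a=cv2.imread('pics/top4.png')[150:290,130:290];b=cv2.imread('pics/side4.png')[90:230,170:330]
cv2.imwrite('pics/m4.png',cv2.resize(np.hstack([a,b]),None,fx=2.5,fy=2.5,interpolation=cv2.INTER_CUBIC))
E
```

```text
time: 9.65
ee_pos: [0.6024, 0.0299, 0.1352]
eef_rot: [-0.705, 0.048, 0.706, 0.048]
ft_force: [0.0, 0.8, -0.0]
width: 0.0873
t 9.65 pos [0.6024 0.0299 0.1352] yaw -97.8 down [-0. -0. -1.] F [ 0.   0.8 -0. ] w 0.0873 q [ 0.09  0.38 -0.26  1.64  0.11  1.13 -1.91]
```

View pics/m4.png

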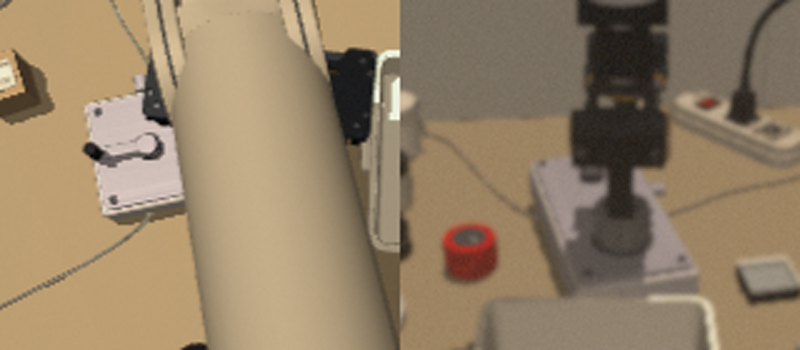

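```bash
python3 -m pendant '[{"translation":[0,0.1,-2.5],"angular":[0,0,0],"hand":1},{"translation":[0,0,-2.2],"angular":[0,0,0],"hand":1},{"translation":[0,0,0],"angular":[0,0,0],"hand":1},{"translation":[0,0,0],"angular":[0,0,0],"hand":0.2},{"translation":[0,0,0],"angular":[0,0,0],"hand":-0.2},{"translation":[0,0,0],"angular":[0,0,0],"hand":-1},{"translation":[0,0,0],"angular":[0,0,0],"hand":-1},{"translation":[0,0,0],"angular":[0,0,0],"hand":-1}]' 30
python3 -c "from h import *;st()"
```

```text
time: 10.55
ee_pos: [0.6025, 0.0311, 0.0881]
eef_rot: [0.706, -0.049, -0.705, -0.049]
ft_force: [0.2, 1.0, 0.4]
width: 0.0548
t 10.55 pos [0.6025 0.0311 0.0881] yaw -98.0 down [ 0.001 -0.    -1.   ] F [0.2 1.  0.4] w 0.0548 q [ 0.08  0.43 -0.26  1.68  0.12  1.04 -1.93]
```

```bash
python3 -m pendant '[{"translation":[0,0,0],"angular":[0,0,0],"hand":-1},{"translation":[0,0,0.03],"angular":[0,0,5],"hand":-1},{"translation":[0,0,0.03],"angular":[0,0,5],"hand":-1},{"translation":[0,0,0.03],"angular":[0,0,5],"hand":-1},{"translation":[0,0,0.03],"angular":[0,0,5],"hand":-1},{"translation":[0,0,0.03],"angular":[0,0,5],"hand":-1},{"translation":[0,0,0.03],"angular":[0,0,5],"hand":-1}]' 35
python3 -c "from h import *;st();print(r.read_state()['torque'])"
```

```text
time: 11.25
ee_pos: [0.6025, 0.0316, 0.0895]
eef_rot: [0.694, 0.137, -0.693, 0.136]
ft_force: [2.2, 2.0, -0.7]
width: 0.052
t 11.25 pos [0.6025 0.0316 0.0895] yaw -67.7 down [ 0.001  0.001 -1.   ] F [ 2.2  2.  -0.7] w 0.0520 q [ 0.15  0.44 -0.35  1.68  0.17  1.05 -1.43]
[ 0.40390606 -0.37774259 -0.06391691]
```

```bash
python3 -m pendant '[{"translation":[0,0,0.04],"angular":[0,0,7],"hand":-1},{"translation":[0,0,0.04],"angular":[0,0,7],"hand":-1},{"translation":[0,0,0.04],"angular":[0,0,7],"hand":-1},{"translation":[0,0,0.04],"angular":[0,0,7],"hand":-1},{"translation":[0,0,0.04],"angular":[0,0,7],"hand":-1},{"translation":[0,0,0.04],"angular":[0,0,7],"hand":-1},{"translation":[0,0,0.04],"angular":[0,0,7],"hand":-1},{"translation":[0,0,0.04],"angular":[0,0,7],"hand":-1},{"translation":[0,0,0.04],"angular":[0,0,7],"hand":-1},{"translation":[0,0,0.04],"angular":[0,0,7],"hand":-1},{"translation":[0,0,0],"angular":[0,0,0],"hand":-1}]' 35
python3 - <<'E'
from h import *
st();print(r.read_state()['torque'])
for n in('top','side'): cv2.imwrite(f'pics/{n}5.png',r.camera(n)[:,:,::-1])
a=cv2.imread('pics/top5.png')[150:290,130:290];b=cv2.imread('pics/side5.png')[120:220,200:315]
b=cv2.resize(b,(161,140))
cv2.imwrite('pics/m5.png',cv2.resize(np.hstack([a,b]),None,fx=2.4,fy=2.4,interpolation=cv2.INTER_CUBIC))
E
```

```text
time: 12.35
ee_pos: [0.6023, 0.0314, 0.0935]
eef_rot: [0.491, 0.509, -0.49, 0.509]
ft_force: [0.3, 1.8, 1.4]
width: 0.0516
t 12.35 pos [0.6023 0.0314 0.0935] yaw 2.2 down [ 0.     0.001 -1.   ] F [0.3 1.8 1.4] w 0.0516 q [ 0.32  0.48 -0.57  1.67  0.28  1.08 -0.29]
[ 0.45595751 -0.21149656  0.02927402]
```

View pics/m5.png

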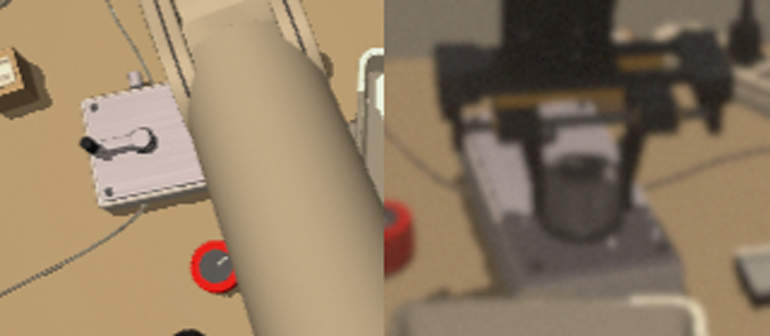

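```bash
python3 -m pendant '[{"translation":[0,0,0.04],"angular":[0,0,7],"hand":-1},{"translation":[0,0,0.04],"angular":[0,0,7],"hand":-1},{"translation":[0,0,0.04],"angular":[0,0,7],"hand":-1},{"translation":[0,0,0.04],"angular":[0,0,7],"hand":-1},{"translation":[0,0,0.04],"angular":[0,0,7],"hand":-1},{"translation":[0,0,0.04],"angular":[0,0,7],"hand":-1},{"translation":[0,0,0.04],"angular":[0,0,7],"hand":-1},{"translation":[0,0,0.04],"angular":[0,0,7],"hand":-1},{"translation":[0,0,0.04],"angular":[0,0,7],"hand":-1},{"translation":[0,0,0.04],"angular":[0,0,7],"hand":-1},{"translation":[0,0,0.04],"angular":[0,0,7],"hand":-1},{"translation":[0,0,0.04],"angular":[0,0,7],"hand":-1},{"translation":[0,0,0.04],"angular":[0,0,7],"hand":-1},{"translation":[0,0,0.04],"angular":[0,0,7],"hand":-1},{"translation":[0,0,0.04],"angular":[0,0,7],"hand":-1},{"translation":[0,0,0.04],"angular":[0,0,7],"hand":-1},{"translation":[0,0,0],"angular":[0,0,0],"hand":-1}]' 35
python3 - <<'E'
from h import *
st();print(r.read_state()['torque'])
for n in('top','side'): cv2.imwrite(f'pics/{n}6.png',r.camera(n)[:,:,::-1])
a=cv2.imread('pics/top6.png')[150:290,130:290];b=cv2.imread('pics/side6.png')[120:220,200:315]
b=cv2.resize(b,(161,140))
cv2.imwrite('pics/m6.png',cv2.resize(np.hstack([a,b]),None,fx=2.4,fy=2.4,interpolation=cv2.INTER_CUBIC))
E
```

```text
time: 14.15
ee_pos: [0.6024, 0.0316, 0.0999]
eef_rot: [-0.147, 0.691, 0.147, 0.692]
ft_force: [1.3, 3.5, 2.3]
width: 0.0515
t 14.15 pos [0.6024 0.0316 0.0999] yaw 114.0 down [ 0.     0.001 -1.   ] F [1.3 3.5 2.3] w 0.0515 q [ 0.58  0.59 -0.94  1.65  0.51  1.17  1.51]
[ 0.94374827 -0.40514465  0.05771705]
```

View pics/m6.png

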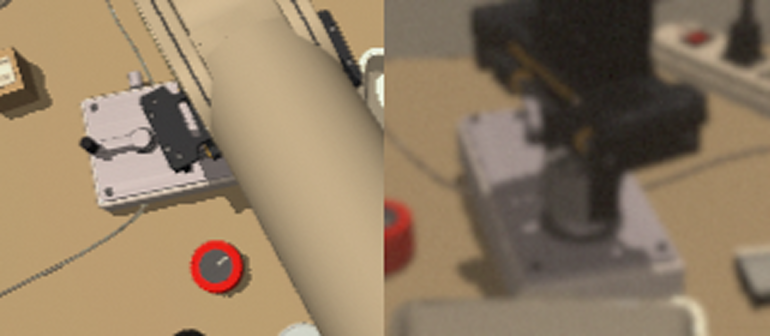

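```bash
python3 - <<'E'
import cv2,numpy as np
L=[cv2.resize(cv2.imread(f'pics/side{k}.png')[155:200,235:280],None,fx=5.8,fy=8,interpolation=cv2.INTER_CUBIC) for k in (1,5,6)]
o=np.hstack(L)
for y in range(0,360,40): o[y]=(0,255,0)
cv2.imwrite('pics/m7.png',o)
E
```

```text
(no output)
```

View pics/m7.png

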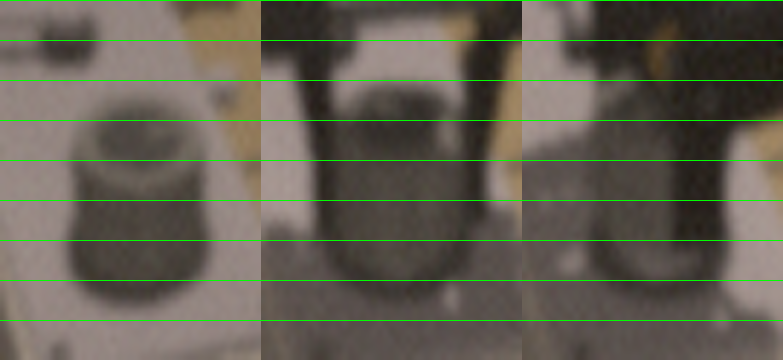

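```bash
python3 -m pendant '[{"translation":[0,0,0.04],"angular":[0,0,7],"hand":-1},{"translation":[0,0,0.04],"angular":[0,0,7],"hand":-1},{"translation":[0,0,0.04],"angular":[0,0,7],"hand":-1},{"translation":[0,0,0.04],"angular":[0,0,7],"hand":-1},{"translation":[0,0,0.04],"angular":[0,0,6],"hand":-1},{"translation":[0,0,0],"angular":[0,0,0],"hand":-1}]' 35
python3 -c "from h import *;st()"
```

```text
time: 14.85
ee_pos: [0.6023, 0.0317, 0.1018]
eef_rot: [-0.343, 0.618, 0.343, 0.619]
ft_force: [0.6, 3.6, 1.2]
width: 0.0519
t 14.85 pos [0.6023 0.0317 0.1018] yaw 148.0 down [ 0.     0.001 -1.   ] F [0.6 3.6 1.2] w 0.0519 q [ 0.65  0.65 -1.05  1.64  0.6   1.21  2.05]
```

```bash
python3 -m pendant '[{"translation":[0,0,0.15],"angular":[0,0,0],"hand":-1},{"translation":[0,0,0.15],"angular":[0,0,0],"hand":-1},{"translation":[0,0,0],"angular":[0,0,0],"hand":-1}]' 35
python3 -c "from h import *;st()"
```

```text
time: 15.15
ee_pos: [0.6021, 0.0318, 0.1046]
eef_rot: [-0.341, 0.619, 0.342, 0.619]
ft_force: [1.1, 4.9, -0.7]
width: 0.0518
t 15.15 pos [0.6021 0.0318 0.1046] yaw 147.8 down [-0.     0.001 -1.   ] F [ 1.1  4.9 -0.7] w 0.0518 q [ 0.65  0.65 -1.05  1.64  0.59  1.21  2.05]
```

```bash
python3 -m pendant '[{"translation":[0,0,0.5],"angular":[0,0,0],"hand":-1},{"translation":[0,0,1],"angular":[0,0,0],"hand":-1},{"translation":[0,0,1.5],"angular":[0,0,0],"hand":-1},{"translation":[0,0,2],"angular":[0,0,0],"hand":-1},{"translation":[0,0,2],"angular":[0,0,0],"hand":-1},{"translation":[0,0,0],"angular":[0,0,0],"hand":-1}]' 35
python3 - <<'E'
from h import *
st()
for n in('top','side'): cv2.imwrite(f'pics/{n}8.png',r.camera(n)[:,:,::-1])
a=cv2.imread('pics/top8.png')[150:290,130:290];b=cv2.imread('pics/side8.png')[90:230,170:330]
cv2.imwrite('pics/m8.png',cv2.resize(np.hstack([a,b]),None,fx=2.5,fy=2.5,interpolation=cv2.INTER_CUBIC))
E
```

```text
time: 15.75
ee_pos: [0.6035, 0.0311, 0.1784]
eef_rot: [-0.343, 0.617, 0.342, 0.62]
ft_force: [-0.3, 0.1, -0.2]
width: 0.0514
t 15.75 pos [0.6035 0.0311 0.1784] yaw 147.9 down [ 0.004 -0.001 -1.   ] F [-0.3  0.1 -0.2] w 0.0514 q [ 0.69  0.57 -1.11  1.57  0.53  1.32  2.1 ]
```

View pics/m8.png

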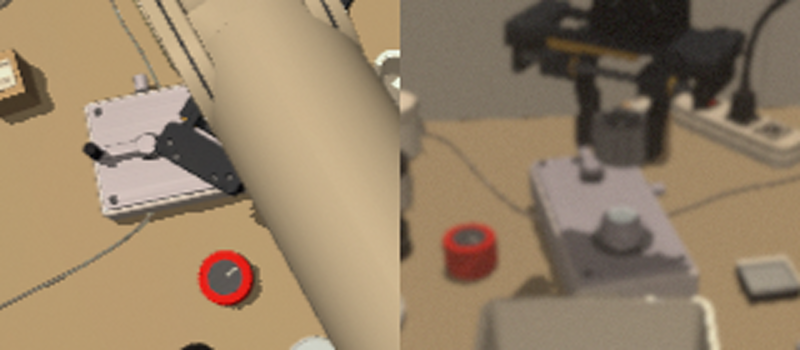

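The side view shows the cap held upright in the jaws at about (148,254) with the neck bare below it at (178,258). The vent lever is unchanged. Next I carry the cap over the tub centre at about (0.565, -0.155).

```bash
python3 -m pendant '[{"translation":[-0.2,-1,0],"angular":[0,0,-5],"hand":-1},{"translation":[-0.4,-2,0],"angular":[0,0,-6],"hand":-1},{"translation":[-0.4,-2,0],"angular":[0,0,-6],"hand":-1},{"translation":[-0.4,-2,0],"angular":[0,0,-6],"hand":-1},{"translation":[-0.4,-2,0],"angular":[0,0,-6],"hand":-1},{"translation":[-0.4,-2,0],"angular":[0,0,-6],"hand":-1},{"translation":[-0.4,-2,0],"angular":[0,0,-6],"hand":-1},{"translation":[-0.4,-2,0],"angular":[0,0,-6],"hand":-1},{"translation":[-0.4,-2,0],"angular":[0,0,-6],"hand":-1},{"translation":[-0.4,-1.6,0],"angular":[0,0,-6],"hand":-1},{"translation":[0,0,-2],"angular":[0,0,0],"hand":-1},{"translation":[0,0,-2],"angular":[0,0,0],"hand":-1},{"translation":[0,0,-2],"angular":[0,0,0],"hand":-1},{"translation":[0,0,0],"angular":[0,0,0],"hand":-1},{"translation":[0,0,0],"angular":[0,0,0],"hand":-1}]' 35
python3 - <<'E'
from h import *
st()
for n in('top','side'): cv2.imwrite(f'pics/{n}9.png',r.camera(n)[:,:,::-1])
a=cv2.imread('pics/top9.png')[150:290,210:370];b=cv2.imread('pics/side9.png')[150:290,170:330]
cv2.imwrite('pics/m9.png',cv2.resize(np.hstack([a,b]),None,fx=2.5,fy=2.5,interpolation=cv2.INTER_CUBIC))
E
```

```text
time: 17.35
ee_pos: [0.5639, -0.1549, 0.1147]
eef_rot: [0.006, 0.707, -0.006, 0.707]
ft_force: [-0.1, -0.8, -0.0]
width: 0.0516
t 17.35 pos [ 0.5639 -0.1549  0.1147] yaw 89.0 down [-0.001  0.001 -1.   ] F [-0.1 -0.8 -0. ] w 0.0516 q [ 0.88  0.5  -0.87  1.69  0.42  1.15  1.45]
```

View pics/m9.png

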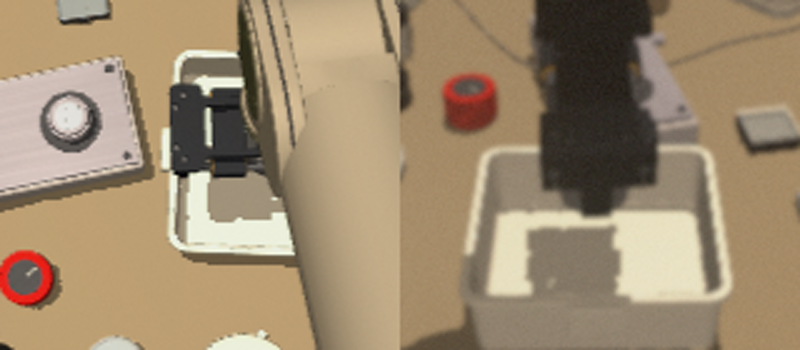

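The gripper hangs centred over the tub, above the rim. Next I descend, with the last part slow.

```bash
python3 -m pendant '[{"translation":[0,0,-2],"angular":[0,0,0],"hand":-1},{"translation":[0,0,-2],"angular":[0,0,0],"hand":-1},{"translation":[0,0,-2],"angular":[0,0,0],"hand":-1},{"translation":[0,0,-1],"angular":[0,0,0],"hand":-1},{"translation":[0,0,0],"angular":[0,0,0],"hand":-1},{"translation":[0,0,-0.2],"angular":[0,0,0],"hand":-1},{"translation":[0,0,-0.2],"angular":[0,0,0],"hand":-1},{"translation":[0,0,-0.2],"angular":[0,0,0],"hand":-1},{"translation":[0,0,-0.1],"angular":[0,0,0],"hand":-1},{"translation":[0,0,0],"angular":[0,0,0],"hand":-1}]' 35
python3 -c "from h import *;st()"
```

```text
time: 18.45
ee_pos: [0.5642, -0.155, 0.0378]
eef_rot: [0.006, 0.707, -0.006, 0.707]
ft_force: [0.2, 0.1, -0.8]
width: 0.0514
t 18.45 pos [ 0.5642 -0.155   0.0378] yaw 89.0 down [ 0.  0. -1.] F [ 0.2  0.1 -0.8] w 0.0514 q [ 0.83  0.6  -0.81  1.74  0.5   1.02  1.39]
```

```bash
python3 -m pendant '[{"translation":[0,0,-0.1],"angular":[0,0,0],"hand":-1},{"translation":[0,0,-0.1],"angular":[0,0,0],"hand":-1},{"translation":[0,0,-0.1],"angular":[0,0,0],"hand":-1},{"translation":[0,0,0],"angular":[0,0,0],"hand":-1}]' 35
python3 -c "from h import *;st()"
```

```text
time: 18.85
ee_pos: [0.5642, -0.1549, 0.0347]
eef_rot: [0.006, 0.707, -0.006, 0.707]
ft_force: [-0.2, -0.6, 0.2]
width: 0.0515
t 18.85 pos [ 0.5642 -0.1549  0.0347] yaw 89.0 down [-0.  0. -1.] F [-0.2 -0.6  0.2] w 0.0515 q [ 0.83  0.6  -0.81  1.74  0.5   1.02  1.39]
```

```bash
python3 -m pendant '[{"translation":[0,0,-0.1],"angular":[0,0,0],"hand":-1},{"translation":[0,0,0],"angular":[0,0,0],"hand":-1}]' 35; python3 -m pendant '[{"translation":[0,0,-0.05],"angular":[0,0,0],"hand":-1},{"translation":[0,0,0],"angular":[0,0,0],"hand":-1}]' 35

```

```text
time: 19.05
ee_pos: [0.5643, -0.1549, 0.0345]
eef_rot: [0.006, 0.707, -0.006, 0.707]
ft_force: [-4.2, 0.1, 7.6]
width: 0.0516
time: 19.25
ee_pos: [0.5643, -0.1549, 0.0344]
eef_rot: [0.006, 0.707, -0.006, 0.707]
ft_force: [-6.4, 0.9, 13.1]
width: 0.0519
```

The cap touched the floor at TCP z ≈ 0.0345, as predicted (0.034). Next I ease the load and release.

```bash
python3 -m pendant '[{"translation":[0,0,0.1],"angular":[0,0,0],"hand":-1},{"translation":[0,0,0],"angular":[0,0,0],"hand":0.4},{"translation":[0,0,0],"angular":[0,0,0],"hand":0.6},{"translation":[0,0,0],"angular":[0,0,0],"hand":0.6},{"translation":[0,0,0],"angular":[0,0,0],"hand":0.6},{"translation":[0,0,1],"angular":[0,0,0],"hand":0.6},{"translation":[0,0,2],"angular":[0,0,0],"hand":0.6},{"translation":[0,0,4],"angular":[0,0,0],"hand":0.6},{"translation":[0,0,4],"angular":[0,0,0],"hand":0.6},{"translation":[0,0,4],"angular":[0,0,0],"hand":0.6},{"translation":[-2,-4,0],"angular":[0,0,0],"hand":0.6},{"translation":[-2,-4,0],"angular":[0,0,0],"hand":0.6},{"translation":[-2,-4,0],"angular":[0,0,0],"hand":0.6},{"translation":[-2,-4,0],"angular":[0,0,0],"hand":0.6},{"translation":[-2,-4,0],"angular":[0,0,-5],"hand":0.6},{"translation":[-2,-4,0],"angular":[0,0,-5],"hand":0.6},{"translation":[-2,-4,0],"angular":[0,0,-5],"hand":0.6},{"translation":[-2,-4,0],"angular":[0,0,-5],"hand":0.6},{"translation":[0,0,0],"angular":[0,0,0],"hand":0.6}]' 30
python3 - <<'E'
from h import *
st()
for n in('top','side'): cv2.imwrite(f'pics/{n}10.png',r.camera(n)[:,:,::-1]); print(n,[(k,[np.round(d['point']) for d in r.mark_of(n,k)][:3]) for k in ('cap','vent_knob','tub')])
a=cv2.imread('pics/top10.png')[150:290,150:370];b=cv2.imread('pics/side10.png')[130:290,170:330];b=cv2.resize(b,(140,140))
cv2.imwrite('pics/m10.png',cv2.resize(np.hstack([a,b]),None,fx=2.2,fy=2.2,interpolation=cv2.INTER_CUBIC))
E
```

```text
time: 21.15
ee_pos: [0.3991, -0.4815, 0.1843]
eef_rot: [0.132, 0.695, -0.134, 0.694]
ft_force: [-0.0, 1.2, -0.5]
width: 0.0697
t 21.15 pos [ 0.3991 -0.4815  0.1843] yaw 68.3 down [-0.002 -0.002 -1.   ] F [-0.   1.2 -0.5] w 0.0697 q [ 1.34  0.47 -0.72  1.51  0.32  1.28  1.78]
top [('cap', [array([216., 315.]), array([263., 224.]), array([115., 231.])]), ('vent_knob', [array([209., 165.])]), ('tub', [array([214., 310.])])]
side [('cap', [array([197., 200.]), array([255., 248.]), array([200., 352.])]), ('vent_knob', [array([141., 241.])]), ('tub', [array([257., 249.])])]
```

View pics/m10.png

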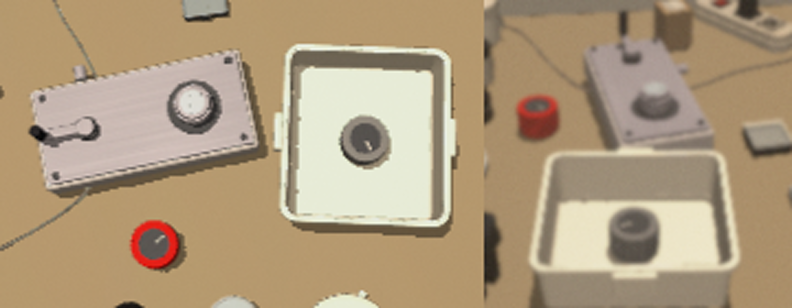

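View pics/top10.png

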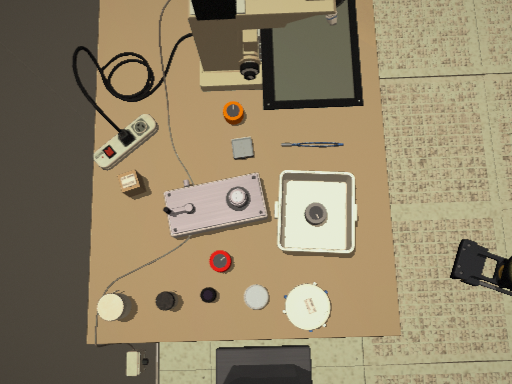

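The cap stands upright, mark up, in the tub at top (214,316) / side (251,249). The bystanders are where they were. One last check: the lever angle.

```bash
python3 - <<'E'
from h import *
im=cv2.imread('pics/top10.png'); c=cv2.resize(im[185:235,150:220],None,fx=10,fy=10,interpolation=cv2.INTER_CUBIC)
for a,col in((99.6,(0,255,0)),(108,(0,0,255))):
    t=np.radians(a)
    for z in(.071,.104):
        p=proj('top',[.5817+.048*np.cos(t),.1495+.048*np.sin(t),z]); cv2.circle(c,(int((p[1]-150+.5)*10),int((p[0]-185+.5)*10)),5,col,2)
cv2.imwrite('pics/m11.png',c)
E
```

```text
(no output)
```

View pics/m11.png

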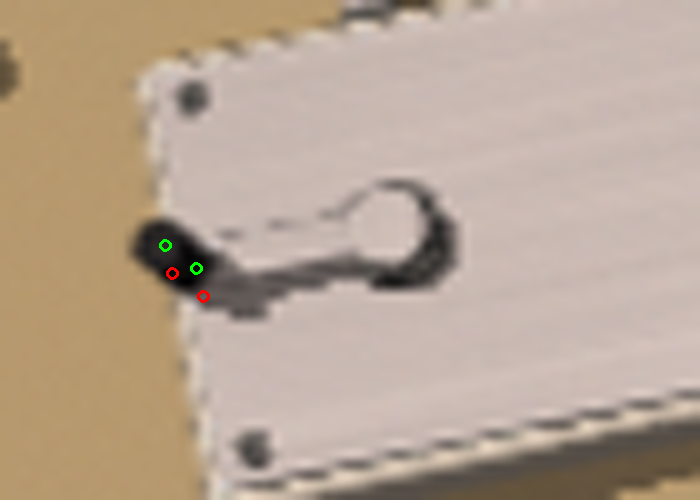

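The green dots (predicted fully open) sit on the knob, and the red ones (8° short) do not. The vent is fully open, so I hand in.

```bash
python3 -c "from bench import r;print(r.close_job())"
```

```text
the job is handed in; nothing more can be done
None
```

I opened the vent first, then unscrewed the cap and set it down upright on the tub floor. The job was handed in at about 21 s of the 70 s allowed.

- **Vent:** I swung the lever clockwise until the wrist force rose to 16 N with almost no further movement. The last top picture shows the knob where the fully open position should be, not where it would be 8° short.
- **Cap:** I turned it about 246° anticlockwise in a single grip. It then lifted off with no pull on the wrist, leaving the neck bare.
- **Placing:** The cap met the tub floor at the predicted height. I pressed it to about 13 N, backed off 1 mm, and only then opened the jaws.
- **Last look:** The cap stands right way up near the tub centre. The look-alikes, the tub and the other bench items show no visible shift, and the arm is clear of everything.

No check failed. My camera readings of the knob differed by up to 10 mm between the two views, so I relied on the vessel's corner fit and the contact forces instead.

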